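Set the fossil turntable to the marked graduation and take the picture

ROBOT

A 7-joint arm with a two-finger parallel gripper is mounted at the origin on the work surface. World frame = base frame: x ahead of the robot, y to its left, z up, the work surface at z = 0. Lengths are in m, angles in rad, forces in N, time in s.
With the tool pointing down it reaches from about 0.425 to 0.875 m from the base axis. Payload 4.7 kg.
Tool frame: the origin (TCP) lies where the fingers leave the gripper's body, on its centre line; the fingertips stand 70 mm ahead of it and the grasp point (between the pads) lies 51 mm ahead of it; z points along the fingers, y is the line along which they close (so a half turn about z gives the same grasp; the last joint's range is limited). The gripper opens to 87 mm and grips with 3 to 60 N. Pads are 19 mm wide; open, the fingers measure 117 mm over their backs; the gripper's body (75 mm by 190 mm) begins 51 mm behind the grasp point.
Start: joints at [-1.12, 0.321, -0.07, 1.45, 0.023, 1.371, -0.057], TCP at [0.275, 0.589, 0.292] pointing down, gripper open.
Joint ranges: [-2.86, 2.86], [-0.3, 2.09], [-1.38, 1.24], [0.06, 2.45], [-1.56, 4.7], [0.09, 2.05], [-2.69, 2.69]. Speed limits (rad/s): [2.57, 2.57, 3.14, 3.14, 3.14, 3.14, 3.14].

INTERFACE

Orientations are given as a rotation vector (axis times angle).
In Python, from bench import ctrl gives the robot as it stands.
- The arm moves only by the tool play_rows, never from a script. Its argument "increments" is a list that holds one entry, the list of rows, each a list of 7 numbers: the shift along the tool's x, y, z as a fraction of full scale, then the turn, a rotation vector about the tool's x, y, z as a fraction of full scale, then the gripper command: -1 is shut, 1 is fully open, values between are in proportion. A call has 1 to 8 rows; each row is the pose to reach, as a shift and turn from the pose commanded when the call began, along the tool's axes at that moment; what a row does not reach only later rows make up. Full scale, the value 1, is 0.1 m for a shift and 90 degrees for a turn. A row lasts 1/10 s, in which the tool goes at most 50 mm and 8.59 degrees, less where a joint would pass 70% of its speed; a pose out of reach is approached as far as the arm can. A call with a number of a shift or a turn outside -1 to 1 is refused whole. A call with a gripper value outside its range is refused whole. The fingers move at their own pace and stop on an object; "squeeze" is the grip in N (left out, the last holds). Time passes only in rows, so rows that repeat a pose let the fingers close. It gives the time, the measured TCP pose, the force, the opening and the grip force at its end, in the units of the state.
- ctrl.get_state(): the state, without advancing time (a new reading comes with each control period).
- ctrl.get_image(name): name is "scene" or "top"; returns the picture (384x512x3 uint8, red, green, blue); there is no depth.
- ctrl.get_calibration(name): a dict with "vertical_fov" (degrees; the focal length in pixels is half the picture's height over the tangent of half this angle, whatever the lens; pixels are square), "cx", "cy" (the principal point, pixels), "R" (3x3) and "t" (3): a world point X has camera coordinates R X + t. Camera axes: x right, y down, z forward; pixel columns grow to the right and rows downward; lengths in m; the calibration is good to about 2 mm. A picture is of the moment at which its call begins. get_calibration takes no time and is no camera call.
- ctrl.close_job(): hands the job in; it is judged then, once.
The state is a dict: "time": time; "joint_positions": joint angles; "qd": joint speeds; "joint_torque": joint torques, N m; "position": TCP position; "tool_rot": TCP orientation; "ft_force": force on the tool from outside, world axes, zero at the start; "torque": the same for the moment, N m; "grip_width": opening from 0.0 (shut) to 1.0 (fully open); "grip_force": force on a finger pad.
Only numpy, scipy, OpenCV 4.12 (cv2) and the standard library are available. Lean on these libraries where they do the work, as an engineer would, in place of code of your own. Each camera call takes 0.05 s, during which the arm holds its last target. There are 200 camera calls.

TASK

Gently push the turntable's black lever post around its arc, with the outside of the fingers and without gripping it, until its steel pointer is in line with the tall pointed cone standing on the scale (not one of the low discs). Only when it is set, press the grey shutter button beside the turntable fully down and let it come up again. The fossil jaw must ride along on the turntable untouched, and everything else on the table stays where it is.

Things in the scene. Friction and masses are not known exactly. Their poses are not given: they have to be found in the camera images.
- ring (a joint): angle of the aluminium turntable on its stand, rad, positive counter-clockwise from above, limits -1.309 to 1.309; at 0 the lever points along the stand's -x axis. It turns with light friction (about 2 N at the lever post), has no spring and stays where it is left
- axis (a point): turntable axis at the height of its top face, 30 mm above the table; the axes are the stand's. The turntable disc has radius 100 mm. The fixed stand is 12 mm high: a round foot and, on the lever's side, a flat graduated sector out to radius 182 mm with a line every 5 degrees, longer every 15
- post_top (a point): centre of the top of the lever post, 95 mm above the table; upright black cylinder, 16 mm diameter, 55 mm tall (from 40 to 95 mm above the table), centred 125 mm from the axis on a flat steel lever that sticks out of the turntable; axes turn with the turntable, -x points outward along the lever
- pointer_tip (a point): tip of the steel pointer at the lever's outer end, 150 mm from the axis, 21 mm above the table; axes turn with the turntable, -x points outward
- cone_tip (a point): tip, 44 mm above the table, of the fixed steel cone that marks the wanted graduation: base 26 mm across, 32 mm tall, on the stand's scale 168 mm from the axis, at 30, 45 or 60 degrees to either side of the scale's middle. The five other long lines from 30 to 60 degrees carry low steel discs, 12 mm across and 5 mm tall, fixed as well
- shutter (a joint): travel of the shutter button, m: 0 up, 0.006 fully down; springs back; fully down takes about 5 N, and it counts as pressed from 0.004
- shutter_top (a point): centre of the top of the round grey button, 28 mm across, in a black fixed housing on the table; pressed straight down
- jaw: loose beige mosasaur jaw fragment with teeth, about 140 x 40 x 56 mm, 0.3 kg, lying at the middle of the turntable, origin under its middle, z up
- lamp_base: loose black bakelite lamp base, round, 130 mm across, 82 mm tall with a brass socket; origin under its centre
- set_square: loose flat brass set square, about 120 x 100 mm, 4 mm thick; origin under the middle of its long leg
- cube: loose clear acrylic cube, 42 mm, with a tooth inside; origin under its centre
- tube: loose upright glass tube with cork stopper, 28 mm across, 95 mm tall; origin under its centre
- brush: loose wooden-handled brush lying on the table
- tray: loose open cardboard tray 75 x 95 x 22 mm holding small bone scraps; origin under its centre

How it is judged:
On the way, in this order (a step that is already met when the one before it is completed fails the run):
1. the pointer has been brought in line with the cone (within 5 mm) and the turntable is at rest (y of cone_tip in the frame of pointer_tip between -0.005 and 0.005 m and velocity of joint ring between -0.05 and 0.05 rad/s), for 0.3 s.
2. the shutter button is pressed down while the pointer is in line (y of cone_tip in the frame of pointer_tip between -0.005 and 0.005 m and value of joint shutter above 0.004 m), for 0.05 s.
At the end, for the whole second after the job is handed in: The cone's tip lies within 5 mm to either side of the pointer's line, the turntable is at rest, the button is up again, and the jaw lies upright and at rest on the turntable within 30 mm of its axis (y of cone_tip in the frame of pointer_tip between -0.005 and 0.005 m and velocity of joint ring between -0.03 and 0.03 rad/s and value of joint shutter below 0.002 m and horizontal distance between jaw and axis below 0.03 m and height (world z) of jaw between 0.026 and 0.034 m and angle between jaw's own z axis and vertical below 0.1 rad and linear speed of jaw below 0.02 m/s); the robot touches nothing.
It fails at once if the shutter is pressed while the pointer is more than 8 mm off the cone (value of joint shutter above 0.004 m and not (y of cone_tip in the frame of pointer_tip between -0.008 and 0.008 m)).
It fails at once if the lever is gripped or shoved hard (over 18 N from the fingers) (contact force between the fingers and ring above 18 N).
It fails at once if the turntable is spun (over 1.5 rad/s) (velocity of joint ring above 1.5 rad/s or velocity of joint ring below -1.5 rad/s).
It fails at once if the robot touches the jaw, or it is lifted, tipped or slides off the middle (contact force between any of the fingers, the arm and jaw above 0.5 N or height (world z) of jaw above 0.045 m or angle between jaw's own z axis and vertical above 0.25 rad or horizontal distance between jaw and axis above 0.035 m).
It fails at once if a bystander is moved by more than 15 mm or lifted (distance of any of lamp_base, set_square, cube, tube, brush, tray from where it was at the start of the episode above 0.015 m).
It also fails if it takes over 56 s, if anything falls off the work surface, if the arm or the gripper's body presses on something with over 40 N, if the wrist force passes 120 N, or if a joint passes its speed limit or range.

## Working session

There is one attempt and no reset: what is moved stays moved. The work goes in short steps, Python scripts to look and compute and a tool call to move; the robot and the scene stay as the last step left them, time stands still between calls to the robot, and variables do not carry over. Pictures are saved under pics/ and viewed, at most 10 in all, crops included, and the job is handed in when it is done.

Besides the shell and the picture viewer there is one more tool, called by a JSON object that holds its "method" and its "body". play_rows: Moves the arm, as the interface text tells. Shift numbers are shares of 0.1 m and turn numbers shares of 90 degrees, none past 1 either way. Its arguments: {"type":"object","properties":{"increments":{"type":"array"},"squeeze":{"type":"number"}},"required":["increments"]}

```bash
mkdir -p pics; ls; python3 - <<'E'
from bench import ctrl
import cv2
for n in("top","scene"):
    im=ctrl.get_image(n); cv2.imwrite(f"pics/{n}0.png",im[:,:,::-1])
    c=ctrl.get_calibration(n); print(n,c)
print(ctrl.get_state())
E
```

```text
pics
top {'vertical_fov': 42.339676054374785, 'cx': 255.77064175023477, 'cy': 187.76244083677966, 'R': array([[ 1.48577498e-02, -9.99882892e-01,  3.66734488e-03],
       [-9.81565497e-01, -1.52843248e-02, -1.90513947e-01],
       [ 1.90547689e-01, -7.69130646e-04, -9.81677639e-01]]), 't': array([-0.06227136,  0.52259292,  1.45946293])}
scene {'vertical_fov': 48.41235056530286, 'cx': 263.05937413743436, 'cy': 188.54356543522428, 'R': array([[ 0.7047773 ,  0.70938246,  0.00809236],
       [ 0.52536028, -0.51421628, -0.67792196],
       [-0.47674473,  0.48203542, -0.73508933]]), 't': array([-0.32141631, -0.2180964 ,  1.54242087])}
{'time': 0.1, 'joint_positions': array([-1.11988818,  0.32173788, -0.07009316,  1.45156424,  0.02261261,
        1.37080644, -0.05689316]), 'qd': array([-1.56569887e-04, -1.81234278e-03, -6.48728511e-04, -2.05140102e-03,
       -1.53904223e-05,  1.28448326e-03, -8.22715927e-04]), 'joint_torque': array([-2.38567436e-04, -4.92572129e+01, -4.05875249e-01, -3.13398671e+01,
       -6.42592530e-02,  3.95178166e-02,  7.43207283e-05]), 'position': array([0.27485704, 0.58860465, 0.29127235]), 'tool_rot': array([-6.80565843e-01, -3.06671106e+00,  2.68170092e-03]), 'ft_force': array([-0.07439839,  0.36346249,  0.38962551]), 'torque': array([-0.01832942,  0.05903991, -0.04080969]), 'grip_force': 0.0, 'grip_width': 1.0022955466924008}
```

View pics/top0.png

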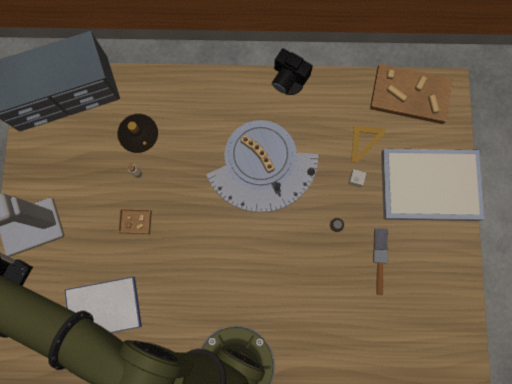

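View pics/scene0.png

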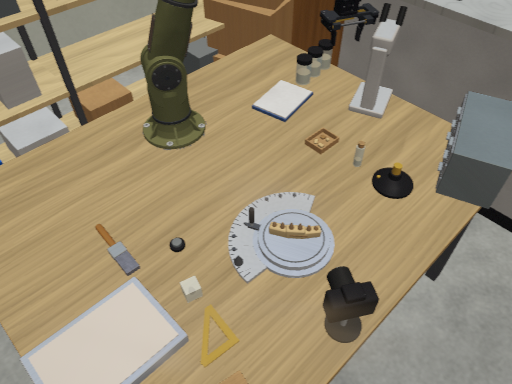

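The top view shows the turntable at about (261,152), the post at (277,187), a dark object that may be the cone at (311,172), and the button at (337,225). I'll zoom in on both views.

```bash
python3 - <<'E'
import cv2,numpy as np
a=cv2.imread("pics/top0.png")[110:240,195:355]; b=cv2.imread("pics/scene0.png")[180:290,160:345]
a=cv2.resize(a,(640,520),interpolation=3); b=cv2.resize(b,(740,440),interpolation=3)
cv2.imwrite("pics/a.png",a);cv2.imwrite("pics/b.png",b)
E
```

```text
(no output)
```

View pics/a.png

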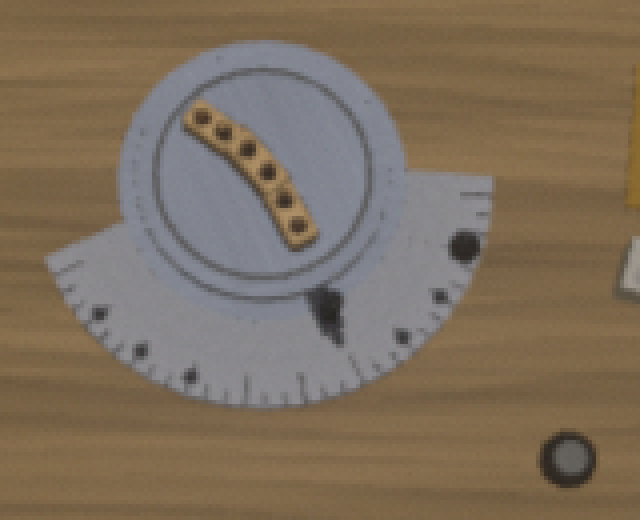

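View pics/b.png

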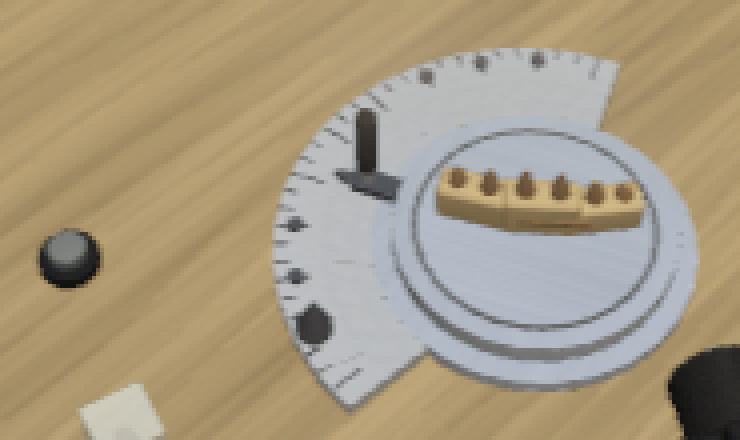

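The cone is the large dark blob at crop (464,247), the outermost 60° mark. The discs are at 30° and 45° on that side and at 30°, 45° and 60° on the other. The post is at crop (327,300) and the button at (571,457). Next I'll locate them by fitting the known geometry.

```bash
cat > h.py <<'E'
import numpy as np, cv2
from bench import ctrl
def cast(n,uv,z):
    c=ctrl.get_calibration(n); f=192/np.tan(np.radians(c["vertical_fov"]/2))
    d=np.array([(uv[0]-c["cx"])/f,(uv[1]-c["cy"])/f,1]); o=-c["R"].T@c["t"]; d=c["R"].T@d
    return o+d*(z-o[2])/d[2]
def px(n,X):
    c=ctrl.get_calibration(n); f=192/np.tan(np.radians(c["vertical_fov"]/2))
    p=c["R"]@np.array(X)+c["t"]; return np.array([c["cx"]+f*p[0]/p[2],c["cy"]+f*p[1]/p[2]])
E
python3 - <<'E'
from h import *
from scipy.optimize import least_squares
def blob(im,u,v,r=3):
    g=255-cv2.cvtColor(im,6).astype(float); u0,v0=round(u),round(v)
    w=g[v0-r:v0+r+1,u0-r:u0+r+1]; w=np.clip(w-np.median(w)-15,0,None)
    y,x=np.mgrid[v0-r:v0+r+1,u0-r:u0+r+1]; return np.array([(w*x).sum(),(w*y).sum()])/w.sum()
S={"top":("pics/top0.png",(195,110),[(99,314),(140,351),(190,377),(402,337),(440,297)]),
 "scene":("pics/scene0.png",(160,180),[(537,60),(481,63),(427,76),(295,225),(296,277)])}
A=np.radians([-60,-45,-30,30,45])
for n,(f,o,l) in S.items():
    im=cv2.imread(f)
    P=np.array([cast(n,blob(im,o[0]+u/4-.4,o[1]+v/4-.4),.0155)[:2] for u,v in l])
    # ring angle = +a ccw; discs on image-right (world -y)
    fun=lambda p:(p[:2]+.168*np.c_[-np.cos(p[2]+A),-np.sin(p[2]+A)]-P).ravel()
    best=min((least_squares(fun,[.75,-.02,t]) for t in(-.5,0,.5)),key=lambda r:r.cost)
    fun2=lambda p:(p[:2]+.168*np.c_[-np.cos(p[2]-A),-np.sin(p[2]-A)]-P).ravel()
    b2=min((least_squares(fun2,[.75,-.02,t]) for t in(-.5,0,.5)),key=lambda r:r.cost)
    print(n,best.x,best.cost**.5,b2.x,b2.cost**.5)
k=lambda o,u,v:(o[0]+u/4-.4,o[1]+v/4-.4)
T=(195,110);C=(160,180)
for name,n,o,uv,z in [("cone~mid","top",T,(464,247),.022),("cone tip","scene",C,(314,305),.044),("post top","scene",C,(367,112),.093),("pointer","scene",C,(336,175),.021),("pointer","top",T,(342,345),.021),
 ("btn","top",T,(571,457),.03),("btn","scene",C,(71,247),.03)]: print(name,n,cast(n,k(o,*uv),z))
E
```

```text
top [ 0.63860524 -0.06659947  0.19954378] 0.0006720315892415737 [ 0.39037968 -0.09204655 -3.13681828] 0.06334782241459731
scene [ 0.64074144 -0.06560898  0.20084738] 0.0002976577071699403 [ 0.39252785 -0.09129173 -3.13623309] 0.06342960172891483
cone~mid top [ 0.58389097 -0.22488203  0.022     ]
cone tip scene [ 0.58853183 -0.22449262  0.044     ]
post top scene [ 0.52355985 -0.11334003  0.093     ]
pointer scene [ 0.50616458 -0.12861892  0.021     ]
pointer top [ 0.50484376 -0.13004279  0.021     ]
btn top [ 0.41933807 -0.30445834  0.03      ]
btn scene [ 0.4301582  -0.30509737  0.03      ]
```

{"method": "play_rows", "body": {"increments": [[[-0.35,-0.35,0,0,0,0,-1],[-0.7,-0.7,0,0,0,0,-1],[-1,-1,0,0,0,0,-1],[-1,-1,0,0,0,0,-1]]], "squeeze": 5}}

```text
time: 0.5
position: [0.3275, 0.4499, 0.2922]
tool_rot: [0.694, 3.061, -0.005]
ft_force: [0.5, -0.6, -0.4]
grip_width: 0.719
grip_force: 0.0
```

{"method": "play_rows", "body": {"increments": [[[-0.35,-0.35,0,0,0,0,-1],[-0.7,-0.7,0,0,0,0,-1],[-1,-1,0,0,0,0,-1],[-1,-1,0,0,0,0,-1]]]}}

```text
time: 0.9
position: [0.3745, 0.3176, 0.2923]
tool_rot: [0.694, 3.062, -0.003]
ft_force: [0.5, 0.5, -0.3]
grip_width: 0.356
grip_force: 0.0
```

{"method": "play_rows", "body": {"increments": [[[-0.35,-0.35,0,0,0,0,-1],[-0.7,-0.7,0,0,0,0,-1],[-1,-1,0,0,0,0,-1],[-1,-1,0,0,0,0,-1]]]}}

```text
time: 1.3
position: [0.422, 0.1852, 0.2924]
tool_rot: [0.694, 3.063, -0.002]
ft_force: [-0.5, 0.6, 0.3]
grip_width: 0.032
grip_force: 0.0
```

{"method": "play_rows", "body": {"increments": [[[-0.35,-0.35,0,0,0,0,-1],[-0.7,-0.7,0,0,0,0,-1],[-1,-1,0,0,0,0,-1],[-1,-1,0,0,0,0,-1]]]}}

```text
time: 1.7
position: [0.4699, 0.0526, 0.2925]
tool_rot: [0.693, 3.062, -0.002]
ft_force: [0.3, -0.1, -0.4]
grip_width: 0.008
grip_force: 0.0
```

```bash
cat >> h.py <<'E'
from scipy.spatial.transform import Rotation as Ro
AX=np.array([.6397,-.066]); YAW=.2; GOAL=YAW+np.radians(60)
def rad(a): return np.array([-np.cos(a),-np.sin(a)])
def tan(a): return np.array([np.sin(a),-np.cos(a)])
def finger(a,gap,r=.125,half=.0095):  # TCP xy & desired -x axis
    return AX+r*rad(a)-tan(a)*(.008+half+gap)
def row(xyz,negx):   # row fractions from present pose to a tool-down pose whose -x axis is along negx
    s=ctrl.get_state(); R=Ro.from_rotvec(s["tool_rot"]); x=-np.array([*negx,0]); z=np.array([0,0,-1.])
    Rt=Ro.from_matrix(np.c_[x,np.cross(z,x),z]); 
    return np.round(np.r_[R.inv().apply(np.array(xyz)-s["position"])/.1,(R.inv()*Rt).as_rotvec()/(np.pi/2)],3)
E
python3 - <<'E'
from h import *
s=ctrl.get_state(); print(s["time"],s["position"],s["tool_rot"],s["grip_width"],s["joint_positions"])
print(row([*finger(.44,.02),.25],tan(.44)),finger(.44,.02))
# triangulate button
k=lambda o,u,v:(o[0]+u/4-.4,o[1]+v/4-.4)
for z in(.01,.015,.02,.025,.03,.04): print(z,cast("top",k((195,110),571,457),z),cast("scene",k((160,180),71,247),z))
E
```

```text
1.7 [0.46985407 0.05256881 0.29247519] [ 6.93165346e-01  3.06245392e+00 -2.42897732e-03] 0.007565151566440206 [-0.58930542 -0.07625516  0.40240834  1.88550045  0.03291079  1.3254895
  0.92969968]
[-9.610e-01 -1.068e+00  4.280e-01 -0.000e+00  1.000e-03  4.360e-01] [ 0.51063331 -0.08531425]
0.01 [ 0.42178132 -0.30780346  0.01      ] [ 0.4166737  -0.29836761  0.01      ]
0.015 [ 0.42117051 -0.30696718  0.015     ] [ 0.42004482 -0.30005005  0.015     ]
0.02 [ 0.42055969 -0.3061309   0.02      ] [ 0.42341595 -0.30173249  0.02      ]
0.025 [ 0.41994888 -0.30529462  0.025     ] [ 0.42678707 -0.30341493  0.025     ]
0.03 [ 0.41933807 -0.30445834  0.03      ] [ 0.4301582  -0.30509737  0.03      ]
0.04 [ 0.41811644 -0.30278578  0.04      ] [ 0.43690045 -0.30846225  0.04      ]
```

{"method": "play_rows", "body": {"increments": [[[-0.24,-0.25,0.1,0,0,0.09,-1],[-0.48,-0.5,0.2,0,0,0.18,-1],[-0.72,-0.75,0.3,0,0,0.27,-1],[-0.96,-1,0.4,0,0,0.36,-1],[-0.96,-1,0.4,0,0,0.436,-1],[-0.96,-1,0.4,0,0,0.436,-1]]]}}

```text
time: 2.3
position: [0.5133, -0.0726, 0.2516]
tool_rot: [-1.671, -2.659, 0.001]
ft_force: [0.2, 0.5, -0.2]
grip_width: 0.005
grip_force: 0.0
```

```bash
python3 - <<'E'
from h import *
s=ctrl.get_state(); print(s["time"],s["position"],s["tool_rot"],s["joint_positions"])
print(row([*finger(.44,.02),.127],tan(.44)))
cv2.imwrite("pics/t1.png",cv2.resize(ctrl.get_image("scene")[150:300,130:350,::-1],(770,525),interpolation=3))
E
```

```text
2.3 [ 0.51334165 -0.0726462   0.25158978] [-1.67064559e+00 -2.65927393e+00  6.35597300e-04] [-0.44286403  0.06285919  0.55699598  1.84736607 -0.03520261  1.24219145
  0.57360215]
[-1.030e-01 -7.800e-02  1.246e+00 -1.000e-03 -0.000e+00  6.000e-03]
```

View pics/t1.png

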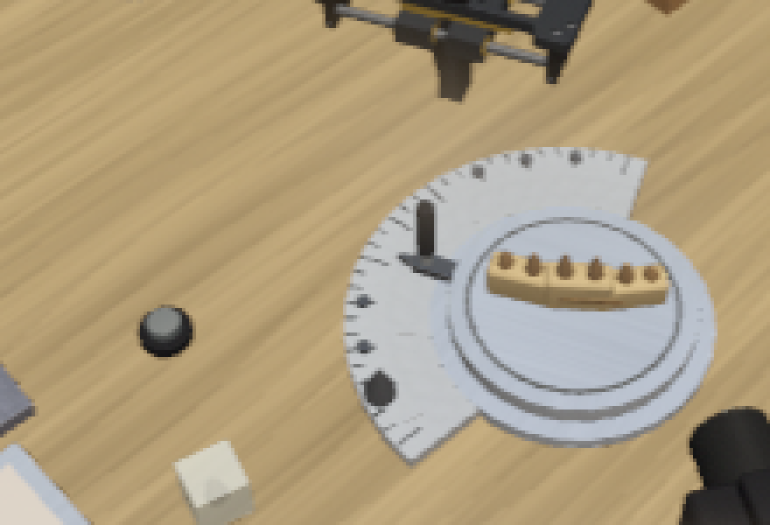

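The closed fingers show at crop (452,95), and the post is untouched at (425,225). I'll descend on the trailing side of the post.

{"method": "play_rows", "body": {"increments": [[[0,-0.08,0.3,0,0,0,-1],[0,-0.08,0.6,0,0,0,-1],[0,-0.08,0.95,0,0,0,-1],[0,-0.08,0.95,0,0,0,-1]]]}}

```text
time: 2.75
position: [0.5029, -0.0747, 0.1534]
tool_rot: [-1.66, -2.659, 0.006]
ft_force: [-1.0, -0.2, 0.7]
grip_width: 0.005
grip_force: 0.0
```

{"method": "play_rows", "body": {"increments": [[[0,0,0.15,0,0,0,-1],[0,0,0.29,0,0,0,-1],[-0.05,0,0.29,0,0,0,-1],[-0.1,0,0.29,0,0,0,-1],[-0.13,0,0.29,0,0,0,-1],[-0.16,0,0.29,0,0,0,-1],[-0.16,0,0.29,0,0,0,-1]]]}}

```text
time: 3.45
position: [0.5131, -0.0924, 0.1288]
tool_rot: [1.671, 2.659, 0.001]
ft_force: [0.8, -0.2, 1.0]
grip_width: 0.007
grip_force: 0.0
```

```bash
python3 - <<'E'
from h import *
s=ctrl.get_state(); print(s["time"],s["position"],s["ft_force"])
for a in (.44,.5,.6,.7,.8): print(a,row([*finger(a,0),.127],tan(a)))
E
```

```text
3.45 [ 0.51314935 -0.09244542  0.12882883] [ 0.84622728 -0.2272879   1.02251099]
0.44 [-0.125  0.007  0.018  0.001  0.     0.005]
0.5 [-0.2   -0.002  0.018  0.001  0.    -0.033]
0.6 [-0.326 -0.007  0.018  0.001  0.    -0.097]
0.7 [-0.452  0.001  0.019  0.001  0.    -0.16 ]
0.8 [-0.577  0.021  0.019  0.001  0.001 -0.224]
```

{"method": "play_rows", "body": {"increments": [[[-0.05,0,0.02,0,0,0,-1],[-0.09,0,0.02,0,0,0,-1],[-0.12,0,0.02,0,0,0,-1],[-0.15,0,0.02,0,0,-0.01,-1],[-0.18,0,0.02,0,0,-0.02,-1],[-0.22,0,0.02,0,0,-0.04,-1],[-0.26,0,0.02,0,0,-0.06,-1],[-0.3,-0.01,0.02,0,0,-0.08,-1]]]}}

```text
time: 4.25
position: [0.5248, -0.119, 0.126]
tool_rot: [-1.497, -2.761, -0.001]
ft_force: [0.5, 2.9, -0.5]
grip_width: 0.004
grip_force: 1.0
```

```bash
cat > m.py <<'E'
from h import *
import sys
s=ctrl.get_state(); print(s["time"],s["position"],s["ft_force"])
p=cv2.cvtColor(ctrl.get_image("top"),6)
for a in map(float,sys.argv[1:]): print(a,row([*finger(a,0),.127],tan(a)))
n="scene"; im=ctrl.get_image(n)[:,:,::-1]
cv2.imwrite("pics/last.png",cv2.resize(im[180:290,190:345],(775,550),interpolation=3))
E
python3 m.py .58 .65 .7 .8 .9
```

```text
4.25 [ 0.5248092  -0.11896945  0.12602225] [ 0.46144904  2.89213561 -0.50652779]
0.58 [-0.004  0.004 -0.009  0.     0.    -0.001]
0.65 [-0.092 -0.005 -0.009  0.     0.    -0.046]
0.7 [-0.155 -0.008 -0.009  0.     0.    -0.078]
0.8 [-0.281 -0.004 -0.009  0.     0.    -0.142]
0.9 [-0.406  0.013 -0.008  0.     0.    -0.205]
```

View pics/last.png

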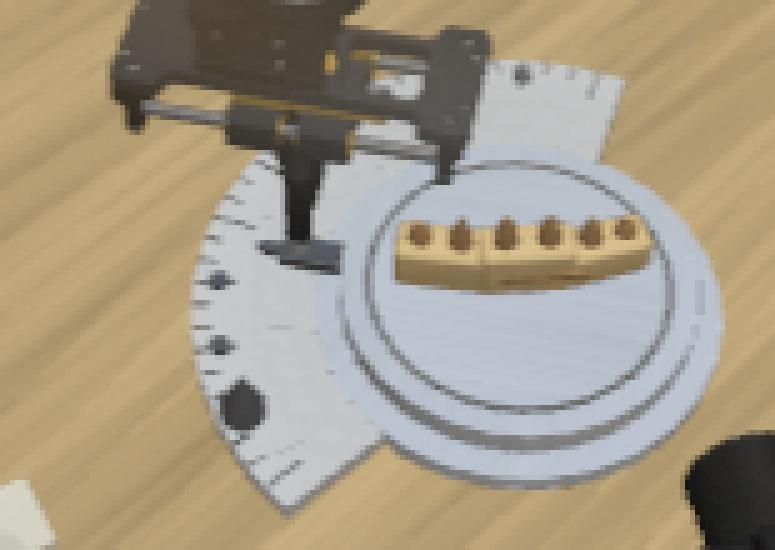

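The post is being pushed at about 3 N. The pointer tip is at crop (257,245) and has moved toward the cone at (242,405). The jaw is riding along.

{"method": "play_rows", "body": {"increments": [[[-0.035,0,-0.01,0,0,-0.018,-1],[-0.07,-0.005,-0.01,0,0,-0.036,-1],[-0.105,-0.007,-0.01,0,0,-0.053,-1],[-0.14,-0.008,-0.01,0,0,-0.07,-1],[-0.175,-0.008,-0.01,0,0,-0.09,-1],[-0.21,-0.008,-0.01,0,0,-0.106,-1],[-0.245,-0.006,-0.01,0,0,-0.124,-1],[-0.28,-0.004,-0.01,0,0,-0.142,-1]]]}}

```text
time: 5.15
position: [0.5393, -0.1427, 0.1269]
tool_rot: [-1.182, -2.909, -0.0]
ft_force: [-1.3, 1.8, -0.5]
grip_width: 0.005
grip_force: 0.9
```

```bash
python3 - <<'E'
from h import *
q=cast("scene",(190+257/5-.4,180+245/5-.4),.021)[:2]-AX; print("ptr angle before",np.arctan2(-q[1],-q[0]),np.hypot(*q),"goal",GOAL)
E
python3 m.py .8 .9 1 1.1 1.15
```

```text
ptr angle before 0.5737407274797915 0.14874647023222276 goal 1.2471975511965976
5.15 [ 0.53928814 -0.14266887  0.12693592] [-1.28860471  1.79482794 -0.5361514 ]
0.8 [-0.004  0.001  0.    -0.    -0.    -0.   ]
0.9 [-0.13  -0.01   0.    -0.    -0.    -0.064]
1.0 [-0.256 -0.009  0.    -0.    -0.    -0.128]
1.1 [-0.382  0.005  0.    -0.    -0.    -0.191]
1.15 [-0.444  0.017  0.    -0.    -0.    -0.223]
```

The pushing model agrees with the camera: pointer angle 0.574 against the modelled 0.58. I'll continue the push.

{"method": "play_rows", "body": {"increments": [[[-0.04,-0.004,0,0,0,-0.02,-1],[-0.08,-0.008,0,0,0,-0.04,-1],[-0.12,-0.01,0,0,0,-0.06,-1],[-0.16,-0.01,0,0,0,-0.08,-1],[-0.2,-0.01,0,0,0,-0.1,-1],[-0.24,-0.01,0,0,0,-0.12,-1],[-0.28,-0.007,0,0,0,-0.14,-1],[-0.32,-0.003,0,0,0,-0.16,-1]]]}}

```text
time: 6.05
position: [0.5619, -0.1654, 0.1271]
tool_rot: [-0.809, -3.034, 0.0]
ft_force: [-1.4, 0.6, 0.1]
grip_width: 0.003
grip_force: 1.0
```

```bash
python3 m.py 1.05 1.1 1.15 1.2 1.23 1.247
```

```text
6.05 [ 0.56194556 -0.16537893  0.12706182] [-1.35433408  0.61333212  0.13312246]
1.05 [ 0.003  0.     0.002 -0.     0.     0.   ]
1.1 [-0.06  -0.007  0.002 -0.     0.    -0.031]
1.15 [-0.123 -0.011  0.002 -0.     0.    -0.063]
1.2 [-0.186 -0.012  0.002 -0.     0.    -0.095]
1.23 [-0.224 -0.011  0.002 -0.     0.    -0.114]
1.247 [-0.245 -0.01   0.002 -0.     0.    -0.125]
```

View pics/last.png

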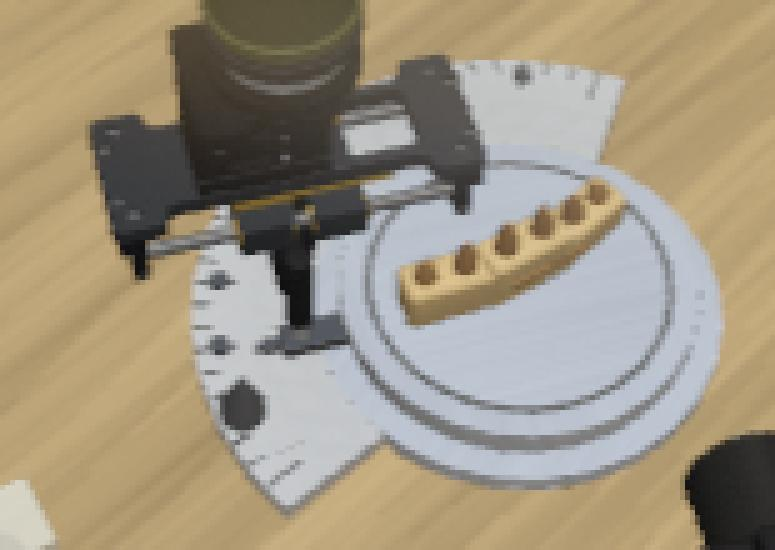

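The pointer tip is at crop (257,349), just past the 45° disc at (220,346), and the cone base is at (242,405). I'll go on to about 1.20 rad, then measure.

{"method": "play_rows", "body": {"increments": [[[-0.03,-0.003,0,0,0,-0.016,-1],[-0.06,-0.007,0,0,0,-0.031,-1],[-0.09,-0.009,0,0,0,-0.046,-1],[-0.12,-0.011,0,0,0,-0.062,-1],[-0.14,-0.012,0,0,0,-0.073,-1],[-0.16,-0.012,0,0,0,-0.083,-1],[-0.18,-0.012,0,0,0,-0.093,-1],[-0.19,-0.012,0,0,0,-0.097,-1]]]}}

```text
time: 6.95
position: [0.5784, -0.1762, 0.1272]
tool_rot: [0.576, 3.088, -0.0]
ft_force: [-2.2, 0.1, -0.0]
grip_width: 0.004
grip_force: 0.9
```

```bash
python3 - <<'E'
from h import *
q=cast("scene",(190+257/5-.4,180+349/5-.4),.021)[:2]-AX; print("ptr angle before",np.arctan2(-q[1],-q[0]),np.hypot(*q),"model 1.052")
E
python3 m.py 1.2 1.22 1.247 1.26
```

```text
ptr angle before 1.0562576664395464 0.14811484410009298 model 1.052
6.95 [ 0.57839258 -0.17619046  0.12720791] [-2.24015581  0.06827852 -0.00776192]
1.2 [ 0.004 -0.001  0.002 -0.     0.     0.001]
1.22 [-0.021 -0.004  0.002 -0.     0.    -0.011]
1.247 [-0.055 -0.008  0.002 -0.     0.    -0.029]
1.26 [-0.071 -0.009  0.002 -0.     0.    -0.037]
```

View pics/last.png

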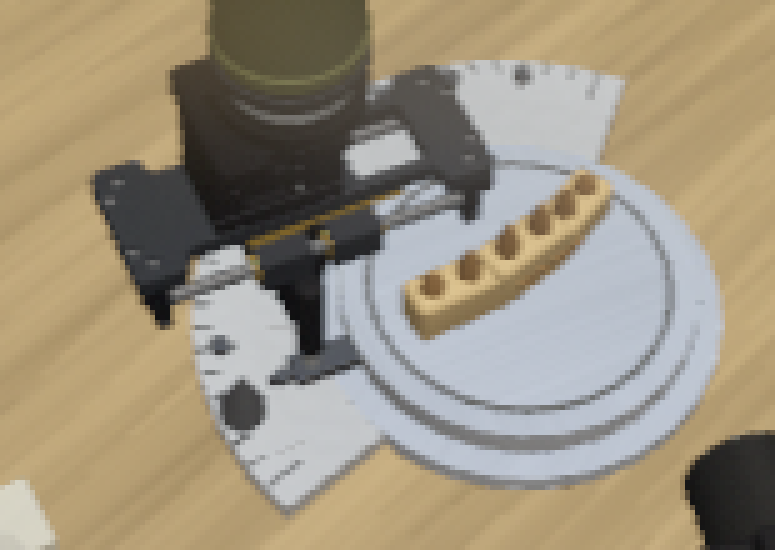

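The pointer tip is at crop (271,381), a little short of the cone. One last nudge, then back off and check.

{"method": "play_rows", "body": {"increments": [[[-0.02,-0.003,0,0,0,-0.01,-1],[-0.035,-0.005,0,0,0,-0.018,-1],[-0.045,-0.007,0,0,0,-0.024,-1],[-0.052,-0.008,0,0,0,-0.028,-1],[-0.052,-0.008,0,0,0,-0.028,-1]]]}}

```text
time: 7.55
position: [0.583, -0.1787, 0.1272]
tool_rot: [0.508, 3.1, 0.0]
ft_force: [-0.4, 0.5, -0.4]
grip_width: 0.005
grip_force: 0.6
```

{"method": "play_rows", "body": {"increments": [[[0.02,0,0,0,0,0,-1],[0.1,0,0,0,0,0,-1],[0.3,0,0,0,0,0,-1],[0.3,0,-0.3,0,0,0,-1],[0.3,0,-0.7,0,0,0,-1],[0.5,0.3,-0.9,0,0,0,-1],[0.8,0.6,-0.9,0,0,0,-1],[0.8,0.6,-0.9,0,0,0,-1]]]}}

```text
time: 8.35
position: [0.525, -0.0904, 0.218]
tool_rot: [0.497, 3.102, 0.007]
ft_force: [-0.7, 0.2, -0.4]
grip_width: 0.006
grip_force: 0.0
```

```bash
python3 - <<'E'
from h import *
q=cast("scene",(190+271/5-.4,180+381/5-.4),.021)[:2]-AX; print("ptr angle before",np.arctan2(-q[1],-q[0]),np.hypot(*q),"model 1.203")
a=ctrl.get_image("top")[110:230,205:335,::-1]; b=ctrl.get_image("scene")[220:280,210:290,::-1]
cv2.imwrite("pics/c.png",np.hstack([cv2.resize(a,(390,360),interpolation=3),cv2.resize(b,(400,360),interpolation=3)]))
cv2.imwrite("pics/c2.png",cv2.resize(b,(720,540),interpolation=3))
print(ctrl.get_state()["position"])
E
```

```text
ptr angle before 1.2068740919683019 0.14728439120302494 model 1.203
[ 0.52591086 -0.09526722  0.21766054]
```

View pics/c2.png

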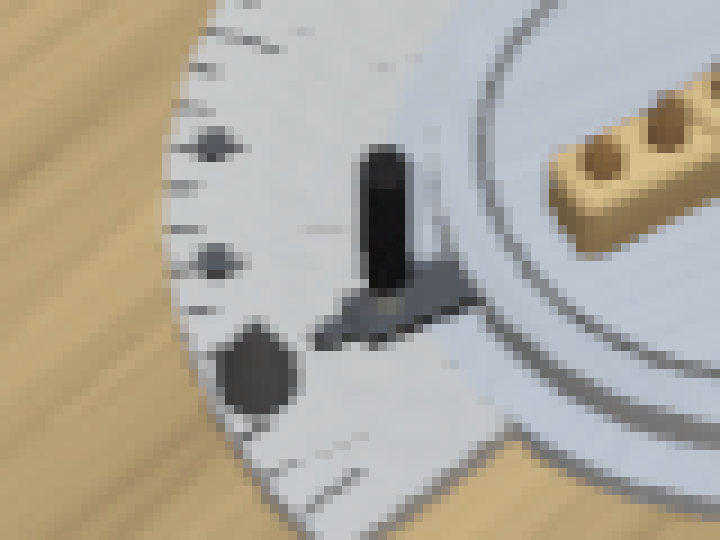

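The pointer tip is at crop (316,342), the cone's base centre near (257,375) and its tip near (257,325). Next I'll measure the alignment and the move to the button.

```bash
python3 - <<'E'
from h import *
P=lambda u,v:(210+u/9-.45,220+v/9-.45)
for nm,uv,z in(("ptr",P(316,342),.021),("conetip",P(257,325),.043),("conebase",P(257,378),.014)):
    q=cast("scene",uv,z)[:2]-AX; print(nm,np.arctan2(-q[1],-q[0]),np.hypot(*q))
B=ctrl.get_image("top"); hsv=cv2.cvtColor(B,cv2.COLOR_RGB2HSV)
# button grey top in both views
for n,(u,v) in(("top",(337,224)),("scene",(177,242))):
    im=ctrl.get_image(n); h=cv2.cvtColor(im,cv2.COLOR_RGB2HSV)[v-8:v+9,u-9:u+10]
    m=((h[...,1]<60)&(h[...,2]>70)&(h[...,2]<170)).astype(np.uint8); k,l,st,ce=cv2.connectedComponentsWithStats(m)
    i=1+st[1:,4].argmax(); c=ce[i]+[u-9,v-8]; print(n,c,st[i])
    for z in(.015,.02,.025,.03,.035): print(z,cast(n,c,z)[:2])
s=ctrl.get_state();x=-Ro.from_rotvec(s["tool_rot"]).as_matrix()[:2,0];x/=np.hypot(*x)
print(row([.422,-.304,.2],x),s["position"])
E
```

```text
ptr 1.2481811654020634 0.1474036276750829
conetip 1.2515758549824592 0.1660448811234207
conebase 1.2454676173755443 0.16669669077840907
top [337.234375 223.953125] [ 5  4  9  9 64]
0.015 [ 0.42084628 -0.30660605]
0.02 [ 0.42023654 -0.30577096]
0.025 [ 0.41962679 -0.30493587]
0.03 [ 0.41901705 -0.30410078]
0.035 [ 0.4184073  -0.30326569]
scene [176.15789474 241.85526316] [ 3  4 11  9 76]
0.015 [ 0.41910878 -0.30344694]
0.02 [ 0.42248471 -0.30511193]
0.025 [ 0.42586064 -0.30677693]
0.03 [ 0.42923658 -0.30844192]
0.035 [ 0.43261251 -0.31010691]
[ 0.324 -2.29   0.173 -0.     0.    -0.   ] [ 0.52620237 -0.09755992  0.21722976]
```

The pointer is aligned to within about 1 mm. The button is at (0.421, -0.305) with its top near z = 0.02.

{"method": "play_rows", "body": {"increments": [[[0.1,-0.35,0,0,0,0,-1],[0.2,-0.7,0,0,0,0,-1],[0.32,-1,0,0,0,0,-1]]]}}

```text
time: 8.9
position: [0.4629, -0.1837, 0.217]
tool_rot: [-0.513, -3.099, 0.002]
ft_force: [0.2, -0.1, -0.7]
grip_width: 0.002
grip_force: 0.0
```

{"method": "play_rows", "body": {"increments": [[[0,-0.35,0.1,0,0,0,-1],[0,-0.7,0.17,0,0,0,-1],[0,-1,0.17,0,0,0,-1],[0,-1.0,0.17,0,0,0,-1]]]}}

```text
time: 9.3
position: [0.4291, -0.2815, 0.2001]
tool_rot: [-0.524, -3.097, 0.005]
ft_force: [-0.3, -0.9, -0.2]
grip_width: 0.005
grip_force: 0.0
```

{"method": "play_rows", "body": {"increments": [[[0,-0.15,0.2,0,0,0,-1],[0,-0.25,0.4,0,0,0,-1],[0,-0.25,0.6,0,0,0,-1],[0,-0.25,0.6,0,0,0,-1],[0,-0.25,0.6,0,0,0,-1]]]}}

```text
time: 9.8
position: [0.4239, -0.2994, 0.1402]
tool_rot: [-0.509, -3.099, 0.0]
ft_force: [0.5, -0.2, 0.5]
grip_width: 0.009
grip_force: 0.0
```

```bash
python3 - <<'E'
from h import *
s=ctrl.get_state();x=-Ro.from_rotvec(s["tool_rot"]).as_matrix()[:2,0];x/=np.hypot(*x)
print(row([.421,-.305,.105],x),s["position"],s["ft_force"],s["time"])
E
```

```text
[ 0.009 -0.062  0.352 -0.    -0.001  0.   ] [ 0.42392515 -0.29939897  0.14024376] [ 0.54984771 -0.24582308  0.54855941] 9.8
```

Going down slowly from here. The fingertips are at z = 0.07.

{"method": "play_rows", "body": {"increments": [[[0.01,-0.06,0.15,0,0,0,-1],[0.01,-0.06,0.3,0,0,0,-1],[0.01,-0.06,0.36,0,0,0,-1],[0.01,-0.06,0.39,0,0,0,-1],[0.01,-0.06,0.42,0,0,0,-1],[0.01,-0.06,0.42,0,0,0,-1]]]}}

```text
time: 10.4
position: [0.4211, -0.3044, 0.098]
tool_rot: [-0.508, -3.1, -0.0]
ft_force: [0.1, -0.3, 0.8]
grip_width: 0.004
grip_force: 0.0
```

{"method": "play_rows", "body": {"increments": [[[0,-0.005,0.03,0,0,0,-1],[0,-0.005,0.05,0,0,0,-1],[0,-0.005,0.06,0,0,0,-1],[0,-0.005,0.06,0,0,0,-1]]]}}

```text
time: 10.8
position: [0.421, -0.305, 0.0923]
tool_rot: [0.509, 3.1, 0.0]
ft_force: [0.4, 0.3, -0.3]
grip_width: 0.006
grip_force: 0.0
```

{"method": "play_rows", "body": {"increments": [[[0,0,0.02,0,0,0,-1],[0,0,0.04,0,0,0,-1],[0,0,0.04,0,0,0,-1]]]}}

```text
time: 11.1
position: [0.4211, -0.3051, 0.0883]
tool_rot: [0.509, 3.1, 0.0]
ft_force: [-0.3, 0.1, 4.3]
grip_width: 0.005
grip_force: 1.8
```

{"method": "play_rows", "body": {"increments": [[[0,0,0.015,0,0,0,-1],[0,0,0.03,0,0,0,-1],[0,0,0.03,0,0,0,-1]]]}}

```text
time: 11.4
position: [0.4211, -0.3052, 0.086]
tool_rot: [0.509, 3.1, 0.001]
ft_force: [-2.6, 1.6, 10.3]
grip_width: 0.002
grip_force: 5.2
```

{"method": "play_rows", "body": {"increments": [[[0,0,0.01,0,0,0,-1],[0,0,0.01,0,0,0,-1]]]}}

```text
time: 11.6
position: [0.4212, -0.3053, 0.0859]
tool_rot: [0.509, 3.1, 0.002]
ft_force: [-5.0, 4.0, 17.8]
grip_width: 0.008
grip_force: 8.9
```

{"method": "play_rows", "body": {"increments": [[[0,0,-0.04,0,0,0,-1],[0,0,-0.1,0,0,0,-1],[0,0,-0.3,0,0,0,-1],[0,0,-0.7,0,0,0,-1],[0,0,-1,0,0,0,-1],[0,0,-1,0,0,0,-1],[0,0,-1,0,0,0,-1]]]}}

```text
time: 12.3
position: [0.4211, -0.305, 0.1844]
tool_rot: [0.508, 3.099, 0.0]
ft_force: [-0.3, -0.1, -0.9]
grip_width: 0.006
grip_force: 0.0
```

```bash
python3 - <<'E'
from h import *
cv2.imwrite("pics/end.png",cv2.resize(ctrl.get_image("scene")[180:300,130:345,::-1],(774,432),interpolation=3))
print(ctrl.get_state()["ft_force"])
E
```

```text
[ 0.13083548  0.18550123 -0.49368985]
```

View pics/end.png

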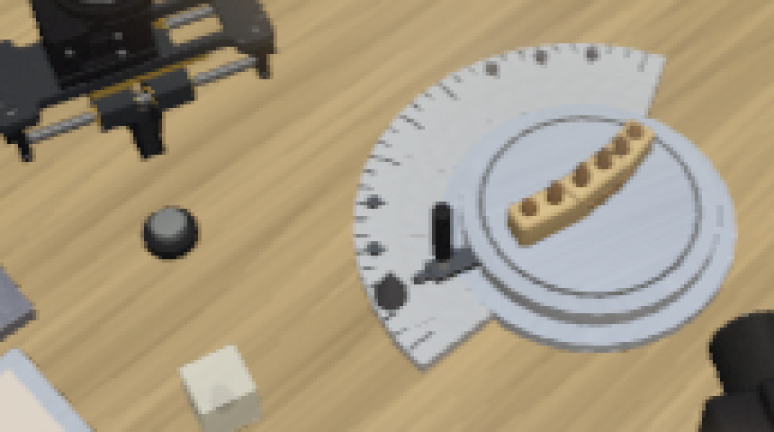

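The button is up at crop (170,225). The pointer is still aimed at the cone at (392,292), the jaw is in place and the gripper is clear. Handing in.

```bash
python3 -c "
from bench import ctrl
print(ctrl.close_job())"
```

```text
the job is handed in; nothing more can be done
None
```

The pointer is set to the cone (about 1 mm off by camera), the shutter button was pressed to its stop and came back up, the jaw rode along untouched, and the job is handed in; the hand-in gave no verdict.

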